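# Set the microscope head to the line and squeeze its cam lever shut

## Robot

A 6-joint arm with a two-finger parallel gripper is mounted at the origin on the work surface. World frame = base frame: x ahead of the robot, y to its left, z up, the work surface at z = 0. Lengths are in mm, angles in rad, forces in N, time in s.
With the tool pointing down it reaches from about 275 to 750 mm from the base axis. Payload 10.2 kg.
Tool frame: the origin (TCP) lies between the finger pads; the fingertips stand 14 mm ahead of it and the grasp point (between the pads) lies 5 mm behind it (tip_reach is the distance from the TCP to the fingertips, in mm); z points along the fingers, y is the line along which they close (so a half turn about z gives the same grasp; the last joint's range is limited). The gripper opens to 85 mm and grips with 20 to 120 N. Pads are 22 mm wide; open, the fingers measure 114 mm over their backs; the gripper's body (76 mm by 85 mm) begins 54 mm behind the grasp point. The pads swing forward as they close: fully open they stand 13 mm farther back than shut.
Start: joints at [-1.436, 0.313, 1.498, -0, 1.331, -0.223], TCP at [183.85, -491.763, 245.294] pointing down, gripper open.
Joint ranges: [-2.94, 2.94], [-0.97, 2.17], [0.19, 2.56], [-1.23, 4.37], [0.02, 3.11], [-2.88, 2.88]. Speed limits (rad/s): [2.39, 2.39, 3.01, 3.14, 3.14, 3.14].

## Interface

Orientations are given as a unit quaternion [w, x, y, z].
In Python, from rig import * gives the robot as it stands.
- The arm moves only by the tool arm_command, never from a script. Its argument "steps" is a list that holds one entry, the list of rows, each a list of 7 numbers: the opening, from 0 (shut) to 1 (fully open), then the shift along the tool's x, y, z each as a share of 0.05 m, from -1 to 1, then the turn, a rotation vector about the tool's x, y, z each as a share of 0.15 rad, from -1 to 1. A call has 1 to 8 rows; each row shifts and turns the commanded pose from where the row before left it, along the tool's axes as they then stand; what a row does not reach is not made up. A row lasts 1/8 s, in which the tool goes at most 62.5 mm and 10.7 degrees, less where a joint would pass 70% of its speed; a pose out of reach is approached as far as the arm can. A call with a number of a shift or a turn outside -1 to 1 is refused whole. A call with a gripper value outside its range is refused whole. The fingers move at their own pace and stop on an object; "squeeze" is the grip in N (left out, the last holds). Time passes only in rows, so rows that do not move let the fingers close. It gives the time, the measured TCP pose, the force, the opening and the grip force at its end, in the units of the state.
- sense(): the state, without advancing time (a new reading comes with each control period).
- capture(name): name is "scene" or "top" or "wrist"; returns the picture (384x512x3 uint8, red, green, blue); there is no depth.
- get_calibration(name): a dict with "intrinsics" (3x3 intrinsics, pixels), "D" ([k1, k2, p1, p2, k3] as OpenCV has them; the pictures are not rectified), "rvec" (rotation vector, rad) and "tvec" (3), from world to camera coordinates, as OpenCV has them; the wrist camera has in their place "T_tool_cam" (4x4, takes a point from camera to tool coordinates, whose origin is the TCP and whose axes are the flange's). Camera axes: x right, y down, z forward; pixel columns grow to the right and rows downward; lengths in mm; the calibration is good to about 2 mm. A picture is of the moment at which its call begins: read the wrist's pose just before it. get_calibration takes no time and is no camera call.
- finish_job(): hands the job in; it is judged then, once.
The state is a dict: "time_s": time; "joints": joint angles; "dq": joint speeds; "tau": joint torques, N m; "eef_pos": TCP position; "ee_rot": TCP orientation; "force": force on the tool from outside, world axes, zero at the start; "wrist_torque": the same for the moment, N m; "grip_width": opening from 0.0 (shut) to 1.0 (fully open); "grip_force": force on a finger pad.
Only numpy, scipy, OpenCV 4.12 (cv2) and the standard library are available. Lean on these libraries where they do the work, as an engineer would, in place of code of your own. Each camera call takes 0.05 s, during which the arm holds its last target. There are 200 camera calls.

## Task

The microscope head on the column stand is down on its stop with its cam lever standing open; it slides freely and drops if let go. Take hold of its bar together with the lever's thumb end, lightly enough that the lever stays open, raise the head until the top face of its clamp block is level with the black ring line on the column, and there, still holding it, squeeze the lever fully closed. Do not let go: finish holding bar and closed lever in the fingers with the head at the line, never letting the head drop or jerk, and leave the loose parts around it alone.

Things in the scene. Friction and masses are not known exactly. Their poses are not given: they have to be found in the camera images.
- stand: Fixed microscope stand. Origin under the centre of its white foot plate (250 x 170 x 12 mm), z up. A chrome column, 22 mm in diameter, rises at x = +85 mm, y = 0 to 292 mm above the table; the head reaches out from it along the stand's -x, over the plate. Never moves.
- mark: Thin black ring line inked round the chrome column, 3 mm high, look only. Origin on the column axis at the middle of the line's height. Its height differs each time (175 to 225 mm above the table), always above the head's start.
- head: Microscope head, slides up and down the column without turning. Weighs 3 to 5 N in all, sliding friction 0.6 N: drops if let go. Origin on the column axis in the TOP FACE of its clamp block (44 x 36 mm, 40 mm high); axes as the stand's. Starts on its lower stop (origin 150 mm above the table), can rise to 255 mm. A chrome focus knob juts from the block's -y side.
- bar: Straight bar of the head between clamp block and ring, 18 mm wide (y), 18 mm high, free from head x = -24 to -130 mm. Origin at the middle of the section at head x = -76 mm, z = -20 mm; axes as the stand's. Rigid with the head. Grasp here from above: one finger on the bar's flat -y side, the other on the outside of the lever's thumb end, on the +y side; the space over and under is free.
- lever (a joint): Cam lever angle, rad: 0 = closed along the bar's +y side, positive = swung out towards the head's +y; starts 0.25 to 0.38. Turns on the upright pin at lever_pin and stays where left: the stiff pivot gives way only when the thumb end is pushed with about 15 N. So a grip of 5 to 10 N carries the head without turning it, 25 to 35 N shuts it. Do not count on the closed lever to carry the head.
- paddle: Lever's thumb end: upright black roll, 14 mm in diameter, 18 mm high, level with the bar; origin at its centre. From the bar's -y side to the roll's outside is 54 to 64 mm at the start, 34.5 mm closed (roll centre 18.5 mm from the bar's mid-line). The bar cannot move sideways, so while squeezing the gripper's middle must follow towards the head's -y by half the closing distance.
- pry_bar: Loose red steel pry bar, 175 mm long, lying flat on the table to the stand's -y side. Leave alone.
- cup: Loose clear plastic parts cup, 60 mm across, 42 mm high, upright on the table to the stand's +y side. Leave alone.
- motor: Loose tiny gold vibration motor, 20 mm long, on the table to the stand's +y side. Leave alone.
- port: Loose charging port assembly (34 x 18 mm board with a silver socket, 7 mm high), lying on the foot plate under the microscope tube. Leave alone.
- tube_top (a point): Middle of the top of the black microscope tube, 35 mm in diameter and 115 mm long, hanging upright in a 48 mm ring at the end of the bar; at x = -155 mm, z = +10 mm in the head's frame. Rigid with the head.
- lever_pin (a point): The lever's upright pivot pin, at head x = 0, y = +22.5 mm, z = -20 mm; the thumb end is 79 mm from it.

How it is judged (in metres and radians):
On the way, in this order (a step that is already met when the one before it is completed fails the run):
1. the head is held in the fingers at the ring line (within 5 mm) with the lever still open (more than 0.1 rad) (z of head in the frame of mark between -0.005 and 0.005 m and value of joint lever above 0.1 rad and contact force between the fingers and head above 2 N), for 0.2 s.
2. the lever is closed (under 0.06 rad) with the head still at the line (within 5 mm) (z of head in the frame of mark between -0.005 and 0.005 m and value of joint lever below 0.06 rad), for 0.2 s.
At the end, for the whole second after the job is handed in: The top face of the clamp block is within 5 mm of the middle of the ring line, the lever is closed (under 0.06 rad), the head is at rest, and the fingers still hold: at least 3 N on the bar and 3 N on the lever's thumb end (all of step 2 and contact force between the fingers and bar above 3 N and contact force between the fingers and paddle above 3 N and linear speed of head below 0.01 m/s); the arm keeps its last pose, push and grip.
It fails at once if the head is dropped or jerked (faster than 0.3 m/s) (linear speed of head above 0.3 m/s).
It fails at once if a loose part is disturbed (moved more than 15 mm) (distance of any of pry_bar, cup, motor, port from where it was at the start of the episode above 0.015 m).
It also fails if it takes over 35 s, if anything falls off the work surface, if the arm or the gripper's body presses on something with over 40 N, if the wrist force passes 120 N, or if a joint passes its speed limit or range.

## Working session

There is one attempt and no reset: what is moved stays moved. The work goes in short steps, Python scripts to look and compute and a tool call to move; the robot and the scene stay as the last step left them, time stands still between calls to the robot, and variables do not carry over. Pictures are saved under pics/ and viewed, at most 10 in all, crops included, and the job is handed in when it is done.

Besides the shell and the picture viewer there is one more tool, called as a command line: name --argument value ..., lists and objects as JSON in quotes. arm_command: Moves the arm, as the interface text tells. Its arguments: {"type":"object","properties":{"steps":{"type":"array"},"squeeze":{"type":"number"}},"required":["steps"]}

```bash
mkdir -p pics; python3 - <<'E'
from rig import *
import cv2
s=sense(); print({k:s[k] for k in ("time_s","eef_pos","ee_rot","force","grip_width","grip_force")})
for n in ("scene","top"):
    im=capture(n); cv2.imwrite(f"pics/{n}0.png",im[:,:,::-1]); c=get_calibration(n); print(n,c)
print(get_calibration("wrist"))
E
```

```text
{'time_s': 0.0, 'eef_pos': array([ 183.8294588 , -491.49769503,  244.72612843]), 'ee_rot': array([-6.65137409e-04,  9.84040283e-01,  1.77944591e-01,  4.38293900e-05]), 'force': array([ 1.31786416, -0.5092729 ,  0.58446405]), 'grip_width': 1.0017852030562588, 'grip_force': 0.0}
scene {'intrinsics': array([[387.65815964,   0.        , 265.63671785],
       [  0.        , 387.65815964, 193.73366981],
       [  0.        ,   0.        ,   1.        ]]), 'D': array([-0.07170278,  0.        ,  0.        ,  0.        ,  0.        ]), 'rvec': array([ 1.31859192,  2.11444741, -0.98723262]), 'tvec': array([ 207.6263763 , -231.98485552, 1318.53138227])}
top {'intrinsics': array([[421.14908822,   0.        , 251.62005189],
       [  0.        , 421.14908822, 193.94314641],
       [  0.        ,   0.        ,   1.        ]]), 'D': array([-0.03043555,  0.        ,  0.        ,  0.        ,  0.        ]), 'rvec': array([ 2.14150626, -2.18944568,  0.09523975]), 'tvec': array([ 52.46452875, 599.21967352, 946.70773307])}
{'intrinsics': array([[265.81551949,   0.        , 253.18833387],
       [  0.        , 265.81551949, 194.21598195],
       [  0.        ,   0.        ,   1.        ]]), 'D': array([-0.04722732,  0.        ,  0.        ,  0.        ,  0.        ]), 'T_tool_cam': array([[-1.30372862e-03, -9.65824963e-01, -2.59191899e-01,
         6.56157725e+01],
       [ 9.99998495e-01, -1.55596132e-03,  7.68000941e-04,
         5.73871523e-01],
       [-1.14504705e-03, -2.59190508e-01,  9.65825538e-01,
        -1.29356188e+02],
       [ 0.00000000e+00,  0.00000000e+00,  0.00000000e+00,
         1.00000000e+00]])}
```

View pics/scene0.png

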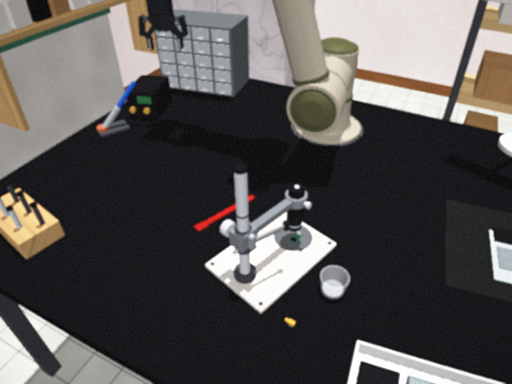

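View pics/top0.png

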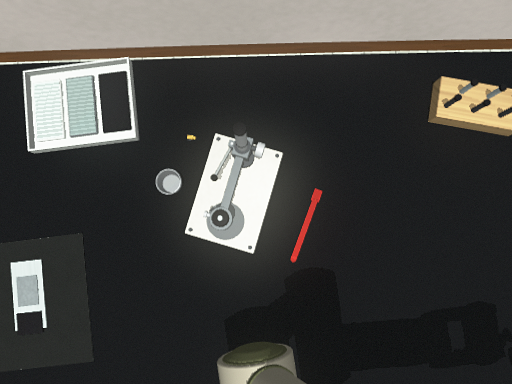

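The scene view shows the stand with its column from about (240,168) to (245,275). The top view shows the plate corners at about (215,135), (282,152), (253,252) and (186,234), the roll at (214,178) and the tube top at (220,218). I'll enlarge both views.

```bash
cat > h.py <<'E'
import numpy as np, cv2
from rig import *
def ray(n,uv):
    c=get_calibration(n); K,D=c["intrinsics"],c["D"]
    p=cv2.undistortPoints(np.array(uv,float).reshape(-1,1,2),K,D).reshape(-1,2)
    R=cv2.Rodrigues(c["rvec"])[0]; o=-R.T@c["tvec"]
    return o,(np.c_[p,np.ones(len(p))]@R)
def onz(n,uv,z):
    o,d=ray(n,uv); return o+d*((z-o[2])/d[:,2])[:,None]
def proj(n,P):
    c=get_calibration(n); return cv2.projectPoints(np.array(P,float).reshape(-1,3),c["rvec"],c["tvec"],c["intrinsics"],c["D"])[0].reshape(-1,2)
E
python3 - <<'E'
from h import *
t=cv2.imread("pics/top0.png"); s=cv2.imread("pics/scene0.png")
cv2.imwrite("pics/topc.png",cv2.resize(t[120:260,175:295],None,fx=4,fy=4,interpolation=cv2.INTER_CUBIC))
cv2.imwrite("pics/scenec.png",cv2.resize(s[155:290,200:320],None,fx=4.4,fy=4.4,interpolation=cv2.INTER_CUBIC))
m=(t.min(2)>150).astype(np.uint8); m[:120]=0;m[260:]=0;m[:,:175]=0;m[:,300:]=0
m=cv2.morphologyEx(m,cv2.MORPH_OPEN,np.ones((3,3)))
c=max(cv2.findContours(m,0,2)[0],key=cv2.contourArea)
q=cv2.convexHull(c); w=onz("top",q.reshape(-1,2),12)
print(cv2.minAreaRect(w[:,:2].astype(np.float32))); print(cv2.boxPoints(cv2.minAreaRect(w[:,:2].astype(np.float32))))
E
```

```text
((610.3630981445312, 80.77423095703125), (168.71902465820312, 256.66143798828125), 72.284423828125)
[[462.44806   39.465164]
 [706.9383   -38.63487 ]
 [758.27814  122.0833  ]
 [513.7879   200.18333 ]]
```

View pics/topc.png

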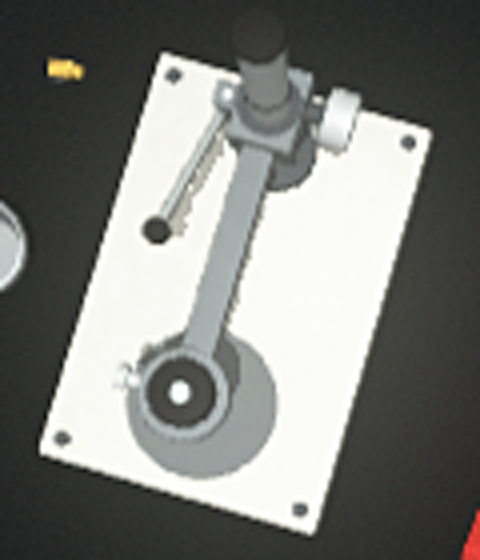

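View pics/scenec.png

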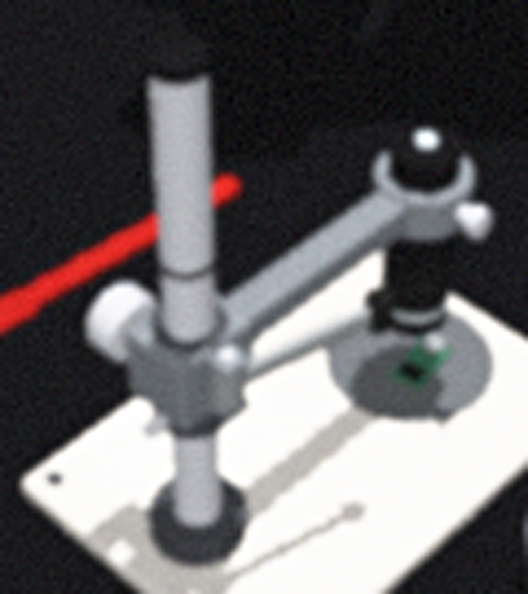

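The top crop shows the plate corners at (162,52), (432,130), (315,534) and (40,452), the roll at (156,230), the tube dot at (180,391) and the lever swung open. The scene crop shows the ring line on the column at about (188,273) and the column top rim at y≈75.

```bash
python3 - <<'E'
from h import *
f=lambda u,v:(u/4+175-.375,v/4+120-.375)
cor=onz("top",[f(162,52),f(432,130),f(315,534),f(40,452)],12)[:,:2]; print(cor, [np.linalg.norm(cor[i]-cor[i-1]) for i in range(4)])
ctr=cor.mean(0); d=(cor[0]+cor[1]-cor[2]-cor[3]);yaw=np.arctan2(d[1],d[0]); print(ctr,yaw)
X=np.array([np.cos(yaw),np.sin(yaw)]);Y=np.array([-X[1],X[0]])
for nm,uv,z in [("tube",f(180,391),160),("tubeWhite",f(180,391),165),("roll",f(156,230),139)]:
    p=onz("top",[uv],z)[0,:2]; print(nm,p,"stand xy",(p-ctr)@X,(p-ctr)@Y)
# scene
g=lambda u,v:(u/4.4+200-.386,v/4.4+155-.386)
p=onz("scene",[g(425,139)],160)[0,:2]; print("tube scene",p,(p-ctr)@X,(p-ctr)@Y)
s=cv2.imread("pics/scene0.png").astype(float).mean(2)
col=ctr+85*X; c=get_calibration("scene");R=cv2.Rodrigues(c["rvec"])[0];o=-R.T@c["tvec"]
n=o[:2]-col;n/=np.linalg.norm(n); fr=col+11*n
print("col",col)
Z=np.arange(148,300,2.)
P=proj("scene",np.c_[np.tile(fr,(len(Z),1)),Z])
for z,q in zip(Z,P):
    u,v=q; val=np.mean([cv2.remap(s.astype(np.float32),np.float32([[u+k]]),np.float32([[v]]),1)[0,0] for k in (-2,-1,0,1,2)])
    print(int(z),np.round(q,1),int(val),end=" | ")
E
```

```text
[[751.89107357 123.7735134 ]
 [700.48442664 -36.69679029]
 [463.35441944  38.26006833]
 [514.36917612 198.54370038]] [np.float64(249.01251500840917), np.float64(168.50329883174223), np.float64(248.6949355567862), np.float64(168.2062665369204)]
[607.52477394  80.97012296] -0.30556651484951963
tube [541.70831391 102.89798972] stand xy -69.36425983078956 1.1122994241208701
tubeWhite [541.48344623 102.46298415] stand xy -69.4478466515978 0.6297970222627853
roll [626.16666541 115.98260188] stand xy 7.245410729751221 38.99868999259718
tube scene [543.08486556 102.13575265] -67.8221681833713 0.7994845439765754
col [688.58729166  55.39927584]
148 [243.4 231.7] 131 | 150 [243.3 230.9] 164 | 152 [243.3 230.2] 178 | 154 [243.3 229.4] 183 | 156 [243.2 228.6] 183 | 158 [243.2 227.9] 183 | 160 [243.2 227.1] 184 | 162 [243.1 226.3] 183 | 164 [243.1 225.5] 184 | 166 [243.1 224.8] 185 | 168 [243. 224.] 184 | 170 [243.  223.2] 184 | 172 [243.  222.4] 184 | 174 [242.9 221.6] 184 | 176 [242.9 220.8] 184 | 178 [242.9 220. ] 181 | 180 [242.8 219.2] 167 | 182 [242.8 218.4] 139 | 184 [242.8 217.6] 119 | 186
[... 654 characters left out ...]
193.5] 184 | 242 [241.7 192.6] 184 | 244 [241.7 191.7] 183 | 246 [241.7 190.8] 183 | 248 [241.6 189.9] 184 | 250 [241.6 189. ] 184 | 252 [241.6 188.1] 184 | 254 [241.5 187.1] 183 | 256 [241.5 186.2] 183 | 258 [241.4 185.3] 183 | 260 [241.4 184.3] 185 | 262 [241.4 183.4] 184 | 264 [241.3 182.4] 184 | 266 [241.3 181.5] 185 | 268 [241.2 180.5] 184 | 270 [241.2 179.6] 185 | 272 [241.2 178.6] 185 | 274 [241.1 177.7] 184 | 276 [241.1 176.7] 183 | 278 [241.1 175.7] 181 | 280 [241.  174.7] 165 | 282 [241.  173.8] 122 | 284 [240.9 172.8] 60 | 286 [240.9 171.8] 26 | 288 [240.9 170.8] 23 | 290 [240.8 169.8] 30 | 292 [240.8 168.8] 32 | 294 [240.7 167.8] 33 | 296 [240.7 166.8] 32 | 298 [240.6 165.8] 31 |
```

```bash
cat >> h.py <<'E'
from scipy.spatial.transform import Rotation as Ro
def rot(s): q=s["ee_rot"]; return Ro.from_quat([q[1],q[2],q[3],q[0]])
def down(yaw): return Ro.from_matrix(np.c_[[np.cos(yaw),np.sin(yaw),0],[np.sin(yaw),-np.cos(yaw),0],[0,0,-1]])
YAW=-.3056; COL=np.array([688.6,55.4]); HX=np.array([np.cos(YAW),np.sin(YAW)]); HY=np.array([-HX[1],HX[0]])
def head(x,y): return COL+x*HX+y*HY
def rows(pos,R,n,opening,s=None,wp=None):
    s=s or sense(); p=np.array(s["eef_pos"],float); r=rot(s)
    dp=(np.array(pos)-p)/n; dr=(R*r.inv()).as_rotvec()/n
    for i in range(n):
        a=r.inv().apply(dp)/50; t=r.inv().apply(dr)/.15
        a=np.round(a,2); t=np.round(t,2)
        print([opening]+[float(v)+0. for v in np.r_[a,t]],end=",\n" if i%8<7 else "\n\n")
        r=r*Ro.from_rotvec(t*.15)
E
python3 - <<'E'
from h import *
g=head(-77.5,18.5); print(g)
rows([*head(-150,18.5),310],down(YAW+np.pi),24,1)
E
```

```text
[620.25684856  96.35990296]
[1, 0.46, -0.37, -0.05, 0.0, 0.0, -0.69],
[1, 0.5, -0.32, -0.05, 0.0, 0.0, -0.69],
[1, 0.53, -0.27, -0.05, 0.0, 0.0, -0.69],
[1, 0.56, -0.21, -0.05, 0.0, 0.0, -0.69],
[1, 0.57, -0.15, -0.05, 0.0, 0.0, -0.69],
[1, 0.59, -0.09, -0.05, 0.0, 0.0, -0.69],
[1, 0.59, -0.03, -0.05, 0.0, 0.0, -0.69],
[1, 0.59, 0.03, -0.05, 0.0, 0.0, -0.69]

[1, 0.59, 0.09, -0.05, 0.0, 0.0, -0.69],
[1, 0.57, 0.15, -0.05, 0.0, 0.0, -0.69],
[1, 0.55, 0.21, -0.05, 0.0, 0.0, -0.69],
[1, 0.53, 0.27, -0.05, 0.0, 0.0, -0.69],
[1, 0.5, 0.32, -0.05, 0.0, 0.0, -0.69],
[1, 0.46, 0.37, -0.05, 0.0, 0.0, -0.69],
[1, 0.42, 0.42, -0.05, 0.0, 0.0, -0.69],
[1, 0.38, 0.46, -0.05, 0.0, 0.0, -0.69]

[1, 0.33, 0.49, -0.05, 0.0, 0.0, -0.69],
[1, 0.28, 0.53, -0.05, 0.0, 0.0, -0.69],
[1, 0.22, 0.55, -0.05, 0.0, 0.0, -0.69],
[1, 0.16, 0.57, -0.05, 0.0, 0.0, -0.69],
[1, 0.1, 0.58, -0.05, 0.0, 0.0, -0.69],
[1, 0.04, 0.59, -0.05, 0.0, 0.0, -0.69],
[1, -0.02, 0.59, -0.05, 0.0, 0.0, -0.69],
[1, -0.08, 0.59, -0.05, 0.0, 0.0, -0.69]
```

arm_command --steps '[[[1, 0.46, -0.37, -0.05, 0, 0, -0.69], [1, 0.5, -0.32, -0.05, 0, 0, -0.69], [1, 0.53, -0.27, -0.05, 0, 0, -0.69], [1, 0.56, -0.21, -0.05, 0, 0, -0.69], [1, 0.57, -0.15, -0.05, 0, 0, -0.69], [1, 0.59, -0.09, -0.05, 0, 0, -0.69], [1, 0.59, -0.03, -0.05, 0, 0, -0.69], [1, 0.59, 0.03, -0.05, 0, 0, -0.69]]]'

```text
time_s: 1.1
eef_pos: [306.2, -287.3, 265.2]
ee_rot: [-0.0, 0.828, 0.56, 0.0]
force: [0.2, 0.4, 1.2]
grip_width: 1.001
grip_force: 0.0
```

arm_command --steps '[[[1, 0.59, 0.09, -0.05, 0, 0, -0.69], [1, 0.57, 0.15, -0.05, 0, 0, -0.69], [1, 0.55, 0.21, -0.05, 0, 0, -0.69], [1, 0.53, 0.27, -0.05, 0, 0, -0.69], [1, 0.5, 0.32, -0.05, 0, 0, -0.69], [1, 0.46, 0.37, -0.05, 0, 0, -0.69], [1, 0.42, 0.42, -0.05, 0, 0, -0.69], [1, 0.38, 0.46, -0.05, 0, 0, -0.69]]]'

```text
time_s: 2.1
eef_pos: [428.6, -84.2, 285.1]
ee_rot: [-0.0, 0.533, 0.846, -0.0]
force: [0.2, -1.5, -0.5]
grip_width: 1.0
grip_force: 0.0
```

arm_command --steps '[[[1, 0.33, 0.49, -0.05, 0, 0, -0.69], [1, 0.28, 0.53, -0.05, 0, 0, -0.69], [1, 0.22, 0.55, -0.05, 0, 0, -0.69], [1, 0.16, 0.57, -0.05, 0, 0, -0.69], [1, 0.1, 0.58, -0.05, 0, 0, -0.69], [1, 0.04, 0.59, -0.05, 0, 0, -0.69], [1, -0.02, 0.59, -0.05, 0, 0, -0.69], [1, -0.08, 0.59, -0.05, 0, 0, -0.69]]]'

```text
time_s: 3.1
eef_pos: [550.5, 119.0, 305.0]
ee_rot: [-0.0, 0.148, 0.989, -0.0]
force: [-0.7, 0.0, 0.6]
grip_width: 0.999
grip_force: 0.0
```

```bash
python3 - <<'E'
from h import *
s=sense(); im=capture("wrist"); cv2.imwrite("pics/w1.png",im[:,:,::-1])
print(s["time_s"],s["eef_pos"],rot(s).as_matrix().round(3),s["joints"],s["force"])
np.save("w1.npy",np.r_[s["eef_pos"],rot(s).as_quat()])
E
```

```text
3.1 [550.51444854 119.01325045 304.968116  ] [[-0.956  0.292 -0.001]
 [ 0.292  0.956 -0.   ]
 [ 0.001 -0.    -1.   ]] [ 4.95557626e-03  3.66251338e-01  1.26976210e+00 -6.77578208e-05
  1.50638231e+00 -1.26947364e+00] [-0.69031774  0.00104786  0.61482384]
```

View pics/w1.png

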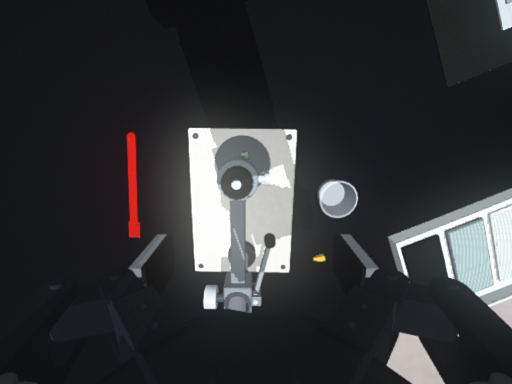

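The wrist view shows the bar running from about (238,200) to (237,280), the roll at (270,240) and the tube top at (236,184). The fingers are clear of the stand.

```bash
python3 - <<'E'
from h import *
a=np.load("w1.npy"); R=Ro.from_quat(a[3:]).as_matrix(); c=get_calibration("wrist"); T=c["T_tool_cam"]
def w(uv,z):
    p=cv2.undistortPoints(np.array(uv,float).reshape(-1,1,2),c["intrinsics"],c["D"]).reshape(-1,2)
    d=np.c_[p,np.ones(len(p))]@T[:3,:3].T@R.T; o=a[:3]+R@T[:3,3]
    return (o+d*((z-o[2])/d[:,2])[:,None])[:,:2]
im=cv2.imread("pics/w1.png"); g=im.astype(int).mean(2)
for r in (205,215,225,235,245): print(r,g[r,224:252].astype(int))
m=((g<60)[225:255,258:282]).astype(np.uint8); n,l,st,ce=cv2.connectedComponentsWithStats(m)
print([(st[i],ce[i]+[258,225]) for i in range(1,n)])
h=lambda p:np.c_[(p-COL)@HX,(p-COL)@HY].round(1)
print("tube",h(w([[236,185]],165)),"roll",h(w([[270,240]],139)))
print("bar edges",h(w([[231,215],[245,215],[231,235],[245,235]],139)))
E
```

```text
205 [208 209 210 210 209 193 147 136 137 138 138 138 137 138 137 136 136 135
 135 132 126 154 204 206 203 203 203 202]
215 [252 252 253 253 252 209 154 135 138 138 138 138 138 138 136 136 137 135
 135 132 125 154 205 207 206 205 204 204]
225 [252 253 253 253 254 252 197 137 137 139 139 138 139 138 138 137 137 136
 136 132 124 151 205 205 204 203 204 205]
235 [253 253 252 252 253 253 231 144 138 139 152 181 179 143 136 136 136 135
 135 132 123 149 205 206 205 204 207 235]
245 [252 252 252 252 253 254 231 142 133 135 135 134 134 133 153 186 173 136
 132 131 120 101  98  95  92  89  85  87]
[]
tube [[-153.2    0.5]] roll [[-79.2  39.3]]
bar edges [[-110.8   -7.4]
 [-111.     9.1]
 [ -85.3   -7.8]
 [ -85.5    9. ]]
```

```bash
python3 - <<'E'
from h import *
s=sense(); p=head(-78,18.8); R=down(YAW+np.pi)
rows([*p,260],R,4,1)
s2=dict(s); s2["eef_pos"]=np.r_[p,260]; q=R.as_quat(); s2["ee_rot"]=np.r_[q[3],q[:3]]
print(); rows([*p,124],R,4,1,s2)
E
```

```text
[1, -0.36, -0.02, 0.22, 0.0, 0.0, 0.03],
[1, -0.36, -0.02, 0.22, 0.0, 0.0, 0.03],
[1, -0.36, -0.02, 0.22, 0.0, 0.0, 0.03],
[1, -0.36, -0.02, 0.22, 0.0, 0.0, 0.03],

[1, 0.0, 0.0, 0.68, 0.0, 0.0, 0.0],
[1, 0.0, 0.0, 0.68, 0.0, 0.0, 0.0],
[1, 0.0, 0.0, 0.68, 0.0, 0.0, 0.0],
[1, 0.0, 0.0, 0.68, 0.0, 0.0, 0.0],
```

arm_command --steps '[[[1, -0.36, -0.02, 0.22, 0, 0, 0.03], [1, -0.36, -0.02, 0.22, 0, 0, 0.03], [1, -0.36, -0.02, 0.22, 0, 0, 0.03], [1, -0.36, -0.02, 0.22, 0, 0, 0.03], [1, 0, 0, 0.6, 0, 0, 0], [1, 0, 0, 0.6, 0, 0, 0], [1, 0, 0, 0.5, 0, 0, 0], [1, 0, 0, 0.4, 0, 0, 0]]]'

```text
time_s: 4.15
eef_pos: [617.1, 92.4, 154.8]
ee_rot: [-0.001, 0.158, 0.987, -0.0]
force: [-0.9, 0.4, -0.5]
grip_width: 1.003
grip_force: 0.0
```

```bash
python3 - <<'E'
from h import *
s=sense(); im=capture("wrist"); cv2.imwrite("pics/w2.png",im[:,:,::-1])
p=s["eef_pos"]; print(s["time_s"],p,((p[:2]-COL)@HX,(p[:2]-COL)@HY),rot(s).as_matrix().round(3),s["force"])
E
```

```text
4.15 [617.12601581  92.43619839 154.77370453] (np.float64(-79.3052635728898), np.float64(13.816134640039387)) [[-0.95   0.313 -0.002]
 [ 0.313  0.95   0.   ]
 [ 0.002 -0.001 -1.   ]] [-0.86210251  0.36308716 -0.53185452]
```

View pics/w2.png

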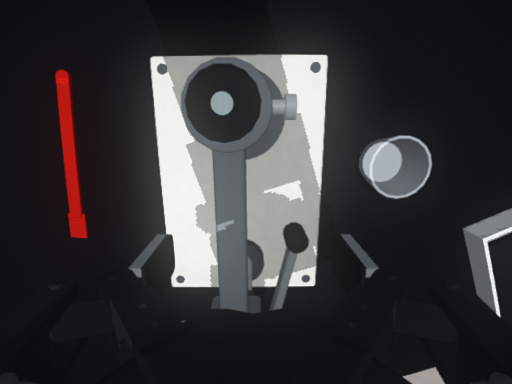

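The wrist view shows both fingers straddling the bar (x≈230) and the roll (295,235). The gripper sits about 5 mm too far to −y, so I'll correct that and then descend.

arm_command --steps '[[[1, -0.03, 0.1, 0, 0, 0, -0.04], [1, 0, 0, 0.2, 0, 0, 0], [1, 0, 0, 0.2, 0, 0, 0], [1, 0, 0, 0.2, 0, 0, 0], [1, 0, 0, 0, 0, 0, 0]]]'

```text
time_s: 4.82
eef_pos: [620.1, 96.8, 125.3]
ee_rot: [-0.001, 0.155, 0.988, -0.0]
force: [0.5, 0.9, 1.2]
grip_width: 0.999
grip_force: 0.0
```

```bash
cat >> h.py <<'E'
def st():
    s=sense(); p=s["eef_pos"]; R=rot(s).as_matrix()
    print(round(s["time_s"],2),"head xy",((p[:2]-COL)@HX).round(1),((p[:2]-COL)@HY).round(1),"z",p[2].round(1),"yaw",round(np.arctan2(R[1,0],R[0,0]),3),"F",(s["force"]@np.r_[HX,0]).round(1),(s["force"]@np.r_[HY,0]).round(1),s["force"][2].round(1),"w",round(s["grip_width"],3),"gf",round(float(s["grip_force"]),1))
E
python3 -c "from h import *;st()"
```

```text
4.83 head xy -77.7 18.9 z 125.3 yaw 2.83 F 0.2 1.0 1.2 w 0.999 gf 0.0
```

arm_command --steps '[[[0.72, 0, 0, 0, 0, 0, 0], [0.72, 0, 0, 0, 0, 0, 0], [0.72, 0, 0, 0, 0, 0, 0]]]' --squeeze 8

```text
time_s: 5.2
eef_pos: [620.7, 96.9, 126.6]
ee_rot: [0.0, 0.155, 0.988, 0.0]
force: [-0.3, 0.4, -0.7]
grip_width: 0.719
grip_force: 0.0
```

arm_command --steps '[[[0.67, 0, 0, 0, 0, 0, 0], [0.66, 0, 0, 0, 0, 0, 0], [0.66, 0, 0, 0, 0, 0, 0]]]'

```text
time_s: 5.58
eef_pos: [620.6, 96.9, 126.3]
ee_rot: [0.0, 0.155, 0.988, -0.0]
force: [-0.3, 0.2, 0.2]
grip_width: 0.658
grip_force: 0.0
```

arm_command --steps '[[[0.65, 0, 0, 0, 0, 0, 0], [0.65, 0, 0, 0, 0, 0, 0]]]'

```text
time_s: 5.82
eef_pos: [620.6, 96.9, 126.3]
ee_rot: [0.0, 0.155, 0.988, 0.0]
force: [0.5, 1.0, -0.6]
grip_width: 0.647
grip_force: 0.1
```

```bash
python3 -c "from h import *;st()"
```

```text
5.83 head xy -77.3 19.1 z 126.3 yaw 2.83 F 0.2 1.1 -0.6 w 0.647 gf 0.1
```

arm_command --steps '[[[0.63, 0, 0, 0, 0, 0, 0], [0.63, 0, 0, 0, 0, 0, 0]]]'

```text
time_s: 6.08
eef_pos: [620.5, 96.6, 126.5]
ee_rot: [-0.0, 0.155, 0.988, -0.0]
force: [-3.4, -3.3, 4.4]
grip_width: 0.633
grip_force: 18.3
```

```bash
python3 -c "from h import *;st()"
```

```text
6.08 head xy -77.4 18.8 z 126.5 yaw 2.83 F -2.3 -4.2 4.4 w 0.633 gf 18.3
```

arm_command --steps '[[[0.64, 0, 0, 0, 0, 0, 0], [0.64, 0, 0, 0, 0, 0, 0]]]'

```text
time_s: 6.32
eef_pos: [620.6, 96.7, 126.4]
ee_rot: [-0.0, 0.155, 0.988, -0.0]
force: [-3.7, -3.4, 3.0]
grip_width: 0.64
grip_force: 3.4
```

```bash
python3 -c "from h import *;st()"
```

```text
6.33 head xy -77.3 18.9 z 126.4 yaw 2.829 F -2.5 -4.3 3.0 w 0.64 gf 3.4
```

arm_command --steps '[[[0.637, 0, -0.01, 0, 0, 0, 0], [0.637, 0, 0, 0, 0, 0, 0]]]'

```text
time_s: 6.58
eef_pos: [620.5, 96.6, 126.4]
ee_rot: [0.0, 0.155, 0.988, 0.0]
force: [-1.9, 0.0, 3.9]
grip_width: 0.64
grip_force: 6.3
```

```bash
python3 -c "from h import *;st()"
```

```text
6.58 head xy -77.3 18.8 z 126.4 yaw 2.83 F -1.9 -0.6 3.9 w 0.64 gf 6.3
```

arm_command --steps '[[[0.636, 0, 0, -0.02, 0, 0, 0], [0.636, 0, 0, -0.04, 0, 0, 0], [0.636, 0, 0, -0.04, 0, 0, 0], [0.636, 0, 0, -0.02, 0, 0, 0], [0.636, 0, 0, 0, 0, 0, 0]]]'

```text
time_s: 7.2
eef_pos: [620.5, 96.6, 132.4]
ee_rot: [0.0, 0.155, 0.988, 0.0]
force: [2.9, 1.1, -3.5]
grip_width: 0.64
grip_force: 7.4
```

```bash
cat >> h.py <<'E'
def meas(name):
    "scene: ring z and tube-dot height from camera"
    im=capture("scene"); cv2.imwrite(f"pics/{name}.png",im[:,:,::-1]); g=im.astype(np.float32).mean(2)
    c=get_calibration("scene");R=cv2.Rodrigues(c["rvec"])[0];o=-R.T@c["tvec"]
    n=o[:2]-COL;n=n/np.linalg.norm(n); fr=COL+11*n
    Z=np.arange(135,282,.5); P=proj("scene",np.c_[np.tile(fr,(len(Z),1)),Z]).astype(np.float32)
    v=np.mean([cv2.remap(g,P[:,:1]+k,P[:,1:],1)[:,0] for k in (-2,-1,0,1,2)],0)
    d=np.clip(175-v,0,None); m=(Z>165)&(Z<230)&(d>5)
    print("ring",(Z*d)[m].sum()/max(d[m].sum(),1e-6),"profile",[(int(z),int(x)) for z,x in zip(Z[::4],v[::4]) if z<215])
E
python3 -c "from h import *;st();meas('s1')"
```

```text
7.2 head xy -77.3 18.8 z 132.4 yaw 2.83 F 2.4 1.9 -3.5 w 0.64 gf 7.4
ring 184.42521820759606 profile [(135, 118), (137, 121), (139, 129), (141, 136), (143, 136), (145, 129), (147, 109), (149, 95), (151, 103), (153, 133), (155, 175), (157, 195), (159, 202), (161, 203), (163, 203), (165, 202), (167, 203), (169, 202), (171, 201), (173, 202), (175, 203), (177, 202), (179, 193), (181, 172), (183, 136), (185, 129), (187, 157), (189, 185), (191, 200), (193, 205), (195, 203), (197, 201), (199, 202), (201, 202), (203, 202), (205, 201), (207, 202), (209, 202), (211, 202), (213, 202)]
```

```bash
cat >> h.py <<'E'
def edge(f):
    g=cv2.imread(f).astype(np.float32).mean(2)
    c=get_calibration("scene");R=cv2.Rodrigues(c["rvec"])[0];o=-R.T@c["tvec"]
    n=o[:2]-COL;n=n/np.linalg.norm(n); fr=COL+11*n
    Z=np.arange(130,282,.5); P=proj("scene",np.c_[np.tile(fr,(len(Z),1)),Z]).astype(np.float32)
    v=np.mean([cv2.remap(g,P[:,:1]+k,P[:,1:],1)[:,0] for k in (-2,-1,0,1,2)],0)
    br=np.median(v); d=np.clip(.9*br-v,0,None)
    cap=[z for z,x in zip(Z,v) if x<.5*br and z>260][:1]
    m=(Z>172)&(Z<230); ring=(Z*d)[m].sum()/d[m].sum()
    i=np.where((v<.8*br)&(Z<ring-6))[0]; print(f,"bright",br,"ring",ring.round(2),"edge",Z[i[-1]] if len(i) else None,"cap",cap,v[(Z>140)&(Z<160)][::2].astype(int))
E
python3 -c "
from h import *
edge('pics/scene0.png');edge('pics/s1.png')"
```

```text
pics/scene0.png bright 184.00562 ring 184.48 edge 148.5 cap [] [103  93  86  83  80  93 108 123 140 156 168 175 182 183 184 184 183 183
 183 184]
pics/s1.png bright 202.56628 ring 184.43 edge 154.0 cap [] [134 137 138 135 133 124 114 105  98  91  97 110 123 143 165 181 190 199
 202 203]
```

arm_command --steps '[[[0.636, 0, 0, -0.03, 0, 0, 0], [0.636, 0, 0, -0.07, 0, 0, 0], [0.636, 0, 0, -0.08, 0, 0, 0], [0.636, 0, 0, -0.08, 0, 0, 0], [0.636, 0, 0, -0.08, 0, 0, 0], [0.636, 0, 0, -0.04, 0, 0, 0], [0.636, 0, 0, -0.02, 0, 0, 0], [0.636, 0, 0, 0, 0, 0, 0]]]'

```text
time_s: 8.25
eef_pos: [620.4, 96.6, 152.6]
ee_rot: [0.0, 0.155, 0.988, 0.0]
force: [2.4, 3.3, -4.1]
grip_width: 0.637
grip_force: 7.1
```

```bash
python3 - <<'E'
from h import *
st();meas('s2');edge('pics/s2.png')
E
```

```text
8.25 head xy -77.4 18.8 z 152.6 yaw 2.83 F 1.3 3.9 -4.1 w 0.637 gf 7.1
ring 173.643326425583 profile [(135, 113), (137, 114), (139, 114), (141, 114), (143, 115), (145, 115), (147, 113), (149, 114), (151, 116), (153, 118), (155, 119), (157, 121), (159, 125), (161, 132), (163, 138), (165, 137), (167, 118), (169, 98), (171, 96), (173, 128), (175, 172), (177, 194), (179, 194), (181, 173), (183, 137), (185, 129), (187, 156), (189, 184), (191, 201), (193, 204), (195, 203), (197, 202), (199, 202), (201, 202), (203, 203), (205, 203), (207, 201), (209, 202), (211, 201), (213, 202)]
pics/s2.png bright 202.21191 ring 181.16 edge 174.0 cap [] [114 114 114 115 115 114 114 113 114 115 116 117 118 118 118 119 120 122
 124 127]
```

arm_command --steps '[[[0.636, 0, 0, -0.03, 0, 0, 0], [0.636, 0, 0, -0.05, 0, 0, 0], [0.636, 0, 0, -0.06, 0, 0, 0], [0.636, 0, 0, -0.04, 0, 0, 0], [0.636, 0, 0, -0.02, 0, 0, 0], [0.636, 0, 0, 0, 0, 0, 0], [0.636, 0, 0, 0, 0, 0, 0]]]'

```text
time_s: 9.18
eef_pos: [620.4, 96.6, 162.5]
ee_rot: [0.0, 0.155, 0.988, 0.0]
force: [1.8, 4.4, -3.7]
grip_width: 0.64
grip_force: 7.1
```

```bash
python3 - <<'E'
from h import *
st();meas('s3')
a=[cv2.resize(cv2.imread(f"pics/{n}.png")[195:245,220:270],None,fx=5,fy=5,interpolation=cv2.INTER_CUBIC) for n in ("scene0","s2","s3")]
cv2.imwrite("pics/cmp.png",np.hstack(a))
E
```

```text
9.18 head xy -77.4 18.7 z 162.5 yaw 2.83 F 0.4 4.7 -3.7 w 0.64 gf 7.1
ring 177.16609941407367 profile [(135, 136), (137, 123), (139, 117), (141, 114), (143, 113), (145, 114), (147, 113), (149, 114), (151, 115), (153, 115), (155, 115), (157, 115), (159, 115), (161, 115), (163, 118), (165, 116), (167, 119), (169, 123), (171, 127), (173, 133), (175, 133), (177, 119), (179, 97), (181, 75), (183, 68), (185, 109), (187, 154), (189, 186), (191, 201), (193, 203), (195, 203), (197, 201), (199, 202), (201, 202), (203, 202), (205, 202), (207, 202), (209, 202), (211, 202), (213, 202)]
```

View pics/cmp.png

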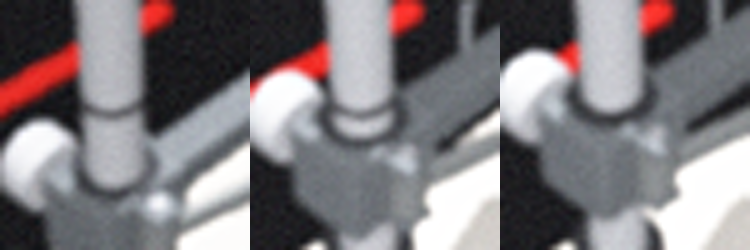

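Panel 3 shows the dark rim of the block's top face merged with the ring line, so the head is level with it. Next I'll balance the pads, confirm the hold, and then close.

arm_command --steps '[[[0.636, 0, 0.01, 0, 0, 0, 0], [0.636, 0, 0, 0, 0, 0, 0], [0.635, 0, 0, 0, 0, 0, 0], [0.635, 0, 0, 0, 0, 0, 0]]]'

```text
time_s: 9.72
eef_pos: [620.5, 96.6, 162.2]
ee_rot: [-0.0, 0.155, 0.988, -0.0]
force: [-0.2, 0.0, -3.8]
grip_width: 0.638
grip_force: 9.5
```

```bash
python3 -c "from h import *;st()"
```

```text
9.72 head xy -77.4 18.8 z 162.2 yaw 2.83 F -0.2 -0.0 -3.8 w 0.638 gf 9.5
```

arm_command --steps '[[[0.625, 0, -0.008, 0, 0, 0, 0], [0.615, 0, -0.008, -0.005, 0, 0, 0], [0.605, 0, -0.008, 0, 0, 0, 0], [0.595, 0, -0.008, -0.005, 0, 0, 0], [0.585, 0, -0.008, 0, 0, 0, 0], [0.575, 0, -0.008, -0.005, 0, 0, 0], [0.565, 0, -0.008, 0, 0, 0, 0], [0.565, 0, 0, 0, 0, 0, 0]]]' --squeeze 28

```text
time_s: 10.72
eef_pos: [619.6, 94.0, 163.0]
ee_rot: [-0.0, 0.155, 0.988, -0.0]
force: [-4.1, -3.7, -4.7]
grip_width: 0.572
grip_force: 18.9
```

```bash
python3 -c "from h import *;st();meas('s4')"
```

```text
10.72 head xy -77.5 16.0 z 163.0 yaw 2.83 F -2.7 -4.8 -4.7 w 0.572 gf 18.9
ring 177.41139846310165 profile [(135, 129), (137, 119), (139, 115), (141, 114), (143, 114), (145, 114), (147, 115), (149, 114), (151, 114), (153, 114), (155, 114), (157, 115), (159, 114), (161, 114), (163, 116), (165, 117), (167, 119), (169, 124), (171, 130), (173, 136), (175, 130), (177, 109), (179, 84), (181, 64), (183, 61), (185, 105), (187, 154), (189, 187), (191, 201), (193, 202), (195, 202), (197, 202), (199, 201), (201, 202), (203, 203), (205, 203), (207, 202), (209, 202), (211, 202), (213, 202)]
```

arm_command --steps '[[[0.555, 0, -0.012, -0.008, 0, 0, 0], [0.545, 0, -0.01, -0.006, 0, 0, 0], [0.535, 0, -0.01, -0.006, 0, 0, 0], [0.525, 0, -0.01, -0.006, 0, 0, 0], [0.515, 0, -0.01, -0.006, 0, 0, 0], [0.505, 0, -0.01, -0.006, 0, 0, 0], [0.495, 0, -0.01, -0.006, 0, 0, 0], [0.49, 0, -0.006, -0.004, 0, 0, 0]]]'

```text
time_s: 11.78
eef_pos: [618.6, 90.9, 165.5]
ee_rot: [0.0, 0.155, 0.988, 0.0]
force: [-2.8, 1.0, -4.2]
grip_width: 0.49
grip_force: 15.7
```

```bash
python3 -c "from h import *;st();meas('s5')"
```

```text
11.78 head xy -77.5 12.7 z 165.5 yaw 2.83 F -3.0 0.1 -4.2 w 0.49 gf 15.7
ring 176.99802468085804 profile [(135, 140), (137, 126), (139, 118), (141, 114), (143, 114), (145, 114), (147, 115), (149, 115), (151, 115), (153, 115), (155, 114), (157, 114), (159, 114), (161, 114), (163, 115), (165, 116), (167, 120), (169, 122), (171, 125), (173, 132), (175, 137), (177, 129), (179, 109), (181, 84), (183, 73), (185, 111), (187, 155), (189, 186), (191, 200), (193, 202), (195, 203), (197, 202), (199, 203), (201, 203), (203, 202), (205, 200), (207, 202), (209, 200), (211, 202), (213, 202)]
```

arm_command --steps '[[[0.48, 0, -0.009, 0, 0, 0, 0], [0.47, 0, -0.009, 0, 0, 0, 0], [0.46, 0, -0.009, -0.003, 0, 0, 0], [0.45, 0, -0.009, 0, 0, 0, 0], [0.44, 0, -0.009, 0, 0, 0, 0], [0.43, 0, -0.009, -0.003, 0, 0, 0], [0.42, 0, -0.009, 0, 0, 0, 0], [0.41, 0, -0.008, 0, 0, 0, 0]]]'

```text
time_s: 12.82
eef_pos: [617.5, 87.5, 165.8]
ee_rot: [0.0, 0.155, 0.988, 0.0]
force: [-1.9, 6.1, -4.1]
grip_width: 0.415
grip_force: 12.4
```

arm_command --steps '[[[0.403, 0, -0.005, 0, 0, 0, 0], [0.398, 0, 0, 0, 0, 0, 0], [0.395, 0, 0, 0, 0, 0, 0]]]'

```text
time_s: 13.2
eef_pos: [617.3, 86.9, 165.8]
ee_rot: [-0.0, 0.155, 0.988, 0.0]
force: [-4.2, 2.9, -4.0]
grip_width: 0.4
grip_force: 13.8
```

```bash
python3 -c "from h import *;st();meas('s6')"
```

```text
13.2 head xy -77.4 8.6 z 165.8 yaw 2.83 F -4.9 1.5 -4.0 w 0.4 gf 13.8
ring 177.15219340959854 profile [(135, 135), (137, 124), (139, 117), (141, 113), (143, 112), (145, 114), (147, 115), (149, 113), (151, 113), (153, 115), (155, 115), (157, 114), (159, 115), (161, 115), (163, 114), (165, 117), (167, 119), (169, 121), (171, 126), (173, 134), (175, 133), (177, 121), (179, 99), (181, 76), (183, 72), (185, 106), (187, 153), (189, 187), (191, 202), (193, 205), (195, 203), (197, 202), (199, 202), (201, 202), (203, 202), (205, 202), (207, 201), (209, 202), (211, 203), (213, 202)]
```

arm_command --steps '[[[0.39, 0, -0.003, 0, 0, 0, 0], [0.385, 0, 0, 0, 0, 0, 0], [0.38, 0, 0, 0, 0, 0, 0], [0.375, 0, 0, 0, 0, 0, 0]]]'

```text
time_s: 13.75
eef_pos: [617.2, 86.6, 165.7]
ee_rot: [-0.0, 0.155, 0.988, -0.0]
force: [-4.6, 2.3, -3.6]
grip_width: 0.39
grip_force: 28.2
```

```bash
python3 -c "from h import *;st()"
```

```text
13.75 head xy -77.5 8.2 z 165.7 yaw 2.83 F -5.1 0.9 -3.6 w 0.39 gf 28.2
```

arm_command --steps '[[[0.37, 0, 0, 0, 0, 0, 0], [0.37, 0, 0, 0, 0, 0, 0], [0.37, 0, 0, 0, 0, 0, 0], [0.37, 0, 0, 0, 0, 0, 0]]]' --squeeze 32

```text
time_s: 14.25
eef_pos: [617.2, 86.5, 165.7]
ee_rot: [-0.0, 0.155, 0.988, -0.0]
force: [-5.3, 1.0, -4.1]
grip_width: 0.382
grip_force: 32.2
```

```bash
python3 - <<'E'
from h import *
st();meas('s7')
w=capture("wrist")[:,:,::-1]; s=cv2.imread("pics/s7.png")
cv2.imwrite("pics/fin.png",np.hstack([cv2.resize(w,(400,300)),cv2.resize(s[195:255,215:295],(400,300),interpolation=cv2.INTER_CUBIC)]))
E
```

```text
14.25 head xy -77.5 8.1 z 165.7 yaw 2.83 F -5.3 -0.6 -4.1 w 0.382 gf 32.2
ring 177.2363201680064 profile [(135, 137), (137, 124), (139, 117), (141, 113), (143, 112), (145, 113), (147, 114), (149, 115), (151, 115), (153, 114), (155, 115), (157, 114), (159, 114), (161, 115), (163, 117), (165, 117), (167, 120), (169, 123), (171, 126), (173, 133), (175, 130), (177, 115), (179, 92), (181, 71), (183, 67), (185, 107), (187, 154), (189, 186), (191, 201), (193, 204), (195, 201), (197, 203), (199, 203), (201, 202), (203, 203), (205, 203), (207, 202), (209, 201), (211, 200), (213, 202)]
```

View pics/fin.png

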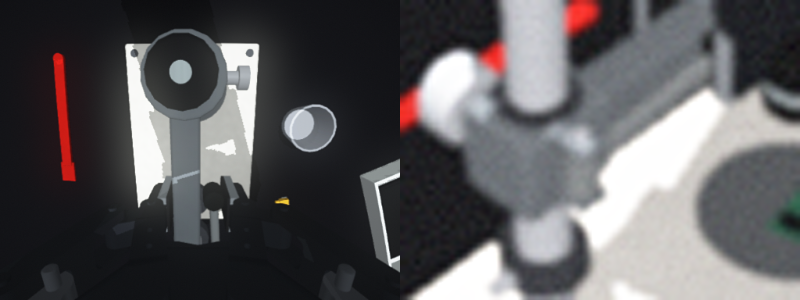

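The fingers now hold the bar with the roll right beside it, so the lever is closed, and the top face sits at the ring's position. A last short hold will check that nothing is still moving.

arm_command --steps '[[[0.37, 0, 0, 0, 0, 0, 0], [0.37, 0, 0, 0, 0, 0, 0], [0.37, 0, 0, 0, 0, 0, 0], [0.37, 0, 0, 0, 0, 0, 0], [0.37, 0, 0, 0, 0, 0, 0], [0.37, 0, 0, 0, 0, 0, 0]]]'

```text
time_s: 15.1
eef_pos: [617.2, 86.5, 165.7]
ee_rot: [-0.0, 0.155, 0.988, -0.0]
force: [-4.3, 2.0, -3.8]
grip_width: 0.383
grip_force: 32.2
```

```bash
python3 - <<'E'
from h import *
st();meas('s8'); s=sense()
if s["grip_force"]>20 and .37<s["grip_width"]<.4: print(finish_job())
E
```

```text
15.1 head xy -77.5 8.2 z 165.7 yaw 2.83 F -4.7 0.6 -3.8 w 0.383 gf 32.2
ring 177.28196482226014 profile [(135, 137), (137, 124), (139, 117), (141, 114), (143, 114), (145, 114), (147, 114), (149, 114), (151, 114), (153, 115), (155, 114), (157, 115), (159, 115), (161, 115), (163, 116), (165, 118), (167, 120), (169, 123), (171, 128), (173, 134), (175, 131), (177, 117), (179, 95), (181, 72), (183, 68), (185, 106), (187, 153), (189, 186), (191, 202), (193, 203), (195, 202), (197, 202), (199, 202), (201, 201), (203, 202), (205, 202), (207, 201), (209, 202), (211, 202), (213, 201)]
the job is handed in; nothing more can be done
None
```

I raised the head until, by the scene camera, its top face was at the ring line (about 1–2 mm measuring uncertainty), squeezed the lever closed there, and handed the job in at 15.1 s still holding bar and lever at about 32 N; no verdict came back.

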